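# Dress a cherry block along the grit fence with the push stick

### The job

Pick up the boxwood push stick, set its black nose into the step cut in the rear corner of the cherry block, slide the block over against the fence's grit plate, then feed it slowly along the fence until it is pushed home against the bronze stop. Keep it pressed lightly to the plate all the way (about 6 N, never more than 16 N on the fence or 20 N on the stop), touch the block only with the stick, and leave the other things alone. Then lay the stick down flat on the table, off the jig board, leaving the block home against both fence and stop.

Things in the scene. Friction and masses are not known exactly. Their poses are not given: they have to be found in the camera images.
- board: pale jig board fixed to the table, 170 (its x) x 340 (y) x 12 mm thick (z up); origin at the centre of its underside. On its +x side stands the dark fence with its grit plate, at its -y end the bronze stop, all fixed and rigid. The block is fed towards -y. A thin bronze line on it is decoration
- fence: dark fence rail fixed on the board, 22 x 310 x 34 mm tall; origin under its centre (board x = 71, y = 10, z = 12 mm), axes as the board's; rail face at board x = +60 mm. In front of it is a rigid grit-faced plate 300 x 32 mm, shimmed differently each time: its face, which the block must ride on, lies at board x = 37 to 52 mm (at y = 0), up to 0.035 rad askew. This pose is not measured: feel for it
- stop: bronze stop bar fixed on the board, 92 x 20 x 30 mm tall; origin at the centre of its underside (board x = 14, y = -150, z = 12 mm), axes as the board's. Its working face is at its own y = +10 mm, which is the plane y = -140 mm of the board
- block: loose cherry printing block, dark blue on top, 0.15 to 0.31 kg, 64 (its x) x 120 (y) x 40 mm tall, lying on the board, +x side to the fence, -y end leading; origin under the centre of that outline. A step is cut through its -x, +y corner: push face at y = +15 mm (x -32 to -8), press face at x = -8 mm (y +15 to +60). Starts 3 to 48 mm off the grit plate, centre at board y = +75 to +100 mm, up to 0.06 rad askew
- block_centre (a point): centre of the block's 64 x 120 mm outline, half-way up (20 mm above its underside). A stick nose in the step's inner corner can push the block both along and against the fence without turning it; sliding it freely on the board takes less than 3 N
- block_front (a point): point half-way up the block's leading edge on the fence side (block x = +32, y = -60 mm)
- block_rear (a point): point half-way up the block's trailing edge on the fence side (block x = +32, y = +60 mm)
- stick: loose boxwood push stick, 90 g: a straight bar 200 mm long (its x), 20 mm wide (y), 26 mm tall (z), lying flat on the table; origin at the centre of its underside, z up. Its +x end is a black rubber nose rounded to 10 mm radius about a vertical axis at x = +90 mm; a blue band lies just behind the nose, a dark hole at the tail
- stick_centre (a point): centre of the push stick, half-way up (13 mm), its balance point and the place to grip; axes as the stick's
- weight: bronze desk weight bar 30 x 150 x 18 mm, bystander; origin at the centre of its underside
- brush_rest: white porcelain brush rest with four peaks, 26 x 100 x 34 mm, bystander; origin at the centre of its underside
- jar: rust-brown lidded pigment jar, 66 mm across, 66 mm tall, bystander; origin at the centre of its underside
- spoon: boxwood burnishing spoon, 170 mm long, bystander; origin at its underside, lies along its x
Things that resemble listed ones, but are neither listed nor needed, are in the scene too. Leave any red or turquoise look-alike of the stick alone.

How it is judged:
By the outcome, as a careful person would: the job done as asked, in the order asked, and still so for the second after the job is handed in, with the robot touching nothing.
It also fails if it takes over 72 s, if anything falls off the work surface, if the arm or the gripper's body presses on something with over 40 N, if the wrist force passes 120 N, or if a joint passes its speed limit or range.

### The arm

A 7-joint arm with a two-finger parallel gripper is mounted at the origin on the work surface. World frame = base frame: x ahead of the robot, y to its left, z up, the work surface at z = 0. Lengths are in m, angles in rad, forces in N, time in s.
With the tool pointing down it reaches from about 0.4 to 0.85 m from the base axis. Payload 10.4 kg.
Tool frame: the origin (TCP) lies at the very end of the fingers, on their centre line; the grasp point (between the pads) lies 19 mm behind it; z points along the fingers, y is the direction in which the jaws open and shut (so a half turn about z gives the same grasp; the last joint's range is limited). The gripper opens to 85 mm and grips with 20 to 120 N. Pads are 22 mm wide; open, the fingers measure 114 mm over their backs; the gripper's body (76 mm by 85 mm) begins 54 mm behind the grasp point. The pads swing forward as they close: fully open they stand 13 mm farther back than shut.
Start: joints at [-1.298, 0.332, -0.065, 1.46, 0.022, 1.35, -0.088], TCP at [0.182, 0.598, 0.231] pointing down, gripper open.
Joint ranges: [-2.6, 2.6], [-0.5, 2.12], [-1.47, 1.34], [0.16, 2.42], [-1.27, 4.41], [0.06, 2.06], [-2.6, 2.6]. Speed limits (rad/s): [2.22, 2.22, 2.79, 2.79, 3.14, 3.14, 3.14].

### API

Orientations are given as a unit quaternion [w, x, y, z].
In Python, from bench import ctrl gives the robot as it stands.
- The arm moves only by the shell command python3 -m crank 'ROWS' [FORCE]. ROWS is JSON, a list of rows, each a list of 3 entries, a list of its own where there are three numbers: the shift along the world's x, y, z in mm, then the turn about the world's z in rad, then the gripper command: -1 is fully open, 1 is shut, values between are in proportion. In form: [[[x, y, z], yaw, jaw], ...]. A call has 1 to 20 rows; each row is the pose to reach, as a shift and turn from the pose commanded when the call began; what a row does not reach only later rows make up. A row lasts 1/12 s, in which the tool goes at most 41.7 mm and 7.16 degrees, less where a joint would pass 70% of its speed; a pose out of reach is approached as far as the arm can. A call with a gripper value outside its range is refused whole. The fingers move at their own pace and stop on an object; FORCE is the grip in N (left out, the last holds). Time passes only in rows, so rows that repeat a pose let the fingers close. It gives the time, the measured TCP pose, the force and the opening at its end, in the units of the state.
- ctrl.sense(): the state, without advancing time (a new reading comes with each control period).
- ctrl.get_image(name): name is "side" or "top" or "wrist"; returns a dict with "pixels" (400x640x3 uint8, red, green, blue), "z_map" (400x640 float32, m along the optical axis (not along the pixel's ray), 0 where there is no reading), "K" (3x3 intrinsics, pixels), "T" (4x4, takes a point from camera to world coordinates); the wrist camera has in their place "mount" (4x4, takes a point from camera to tool coordinates, whose origin is the TCP and whose axes are the flange's). Camera axes: x right, y down, z forward; pixel columns grow to the right and rows downward; lengths in m; the calibration is good to about 2 mm. A picture is of the moment at which its call begins: read the wrist's pose just before it.
- ctrl.hand_in(): hands the job in, once; it reports no verdict.
The state is a dict: "time": time; "q": joint angles; "qvel": joint speeds; "tau": joint torques, N m; "ee_pos": TCP position; "eef_rot": TCP orientation; "ft_force": force on the tool from outside, world axes, zero at the start; "wrist_torque": the same for the moment, N m; "width": finger opening in m.
Only numpy, scipy, OpenCV 4.12 (cv2) and the standard library are available. Lean on these libraries where they do the work, as an engineer would, in place of code of your own. Each camera call takes 0.05 s, during which the arm holds its last target.

## Working session

There is one attempt and no reset: what is moved stays moved. The work goes in short steps, Python scripts to look and compute and a shell command to move; the robot and the scene stay as the last step left them, time stands still between calls to the robot, and variables do not carry over. Pictures are saved under pics/ and viewed, and the job is handed in when it is done.

```bash
ls; mkdir -p pics; cat > h.py <<'E'
import numpy as np, cv2
from bench import ctrl
def grab(n):
    im=ctrl.get_image(n); return im
def save(im,name,crop=None,s=1):
    p=im["pixels"][:,:,::-1]
    if crop: x0,y0,x1,y1=crop; p=p[y0:y1,x0:x1]
    if s!=1: p=cv2.resize(p,None,fx=s,fy=s,interpolation=cv2.INTER_CUBIC)
    cv2.imwrite("pics/"+name+".png",p)
def world(im,u,v,z=None):
    K=im["K"];T=im["T"]
    d=np.linalg.inv(K)@np.array([u,v,1.0])
    if z is None:
        c=d*im["z_map"][int(round(v)),int(round(u))]; return T[:3,:3]@c+T[:3,3]
    w=T[:3,:3]@d; return T[:3,3]+w*(z-T[2,3])/w[2]
E
python3 - <<'E'
from h import *
np.set_printoptions(precision=4,suppress=True)
s=ctrl.sense();print(s)
for n in("top","side","wrist"):
    im=grab(n);save(im,n+"0");np.savez("pics/"+n+"0.npz",**im)
    print(n,im["K"].tolist(),im.get("T",im.get("mount")))
E
```

```text
pics
{'time': 0.0, 'q': array([-1.2976,  0.3329, -0.0647,  1.461 ,  0.0216,  1.3499, -0.0885]), 'qvel': array([-0.0014,  0.0003,  0.0008, -0.0012,  0.0017, -0.0012, -0.0005]), 'tau': array([  0.0006, -62.5447,   0.0494, -39.1597,   0.0162,   0.0101,
        -0.    ]), 'ee_pos': array([0.1821, 0.5975, 0.2305]), 'eef_rot': array([-0.0001,  0.1473,  0.9891, -0.0007]), 'ft_force': array([-0.1381,  0.3513,  0.4376]), 'wrist_torque': array([-0.0164,  0.0581,  0.0782]), 'width': 0.08562057963291138}
top [[388.27369789890287, 0.0, 315.2175362122885], [0.0, 388.27369789890287, 196.94642191019122], [0.0, 0.0, 1.0]] [[-0.025  -0.9984  0.05    0.345 ]
 [-0.9996  0.0245 -0.0107  0.048 ]
 [ 0.0095 -0.0503 -0.9987  1.1032]
 [ 0.      0.      0.      1.    ]]
side [[501.0478027386056, 0.0, 317.3747191348274], [0.0, 501.0478027386056, 198.15535214751276], [0.0, 0.0, 1.0]] [[-0.7144 -0.512   0.477  -0.4063]
 [-0.6997  0.5209 -0.4889  0.8731]
 [ 0.0019 -0.683  -0.7304  1.318 ]
 [ 0.      0.      0.      1.    ]]
wrist [[277.46207334846537, 0.0, 315.35109000632184], [0.0, 277.46207334846537, 206.43232847564082], [0.0, 0.0, 1.0]] [[ 0.0001 -0.9633 -0.2683  0.0682]
 [ 1.      0.0001 -0.0001 -0.    ]
 [ 0.0002 -0.2683  0.9633 -0.1436]
 [ 0.      0.      0.      1.    ]]
```

View pics/top0.png

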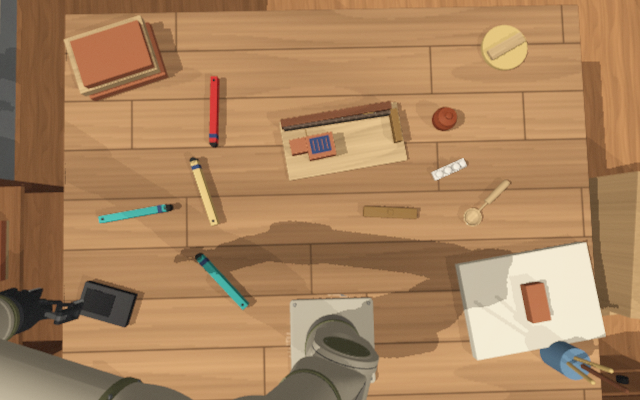

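View pics/side0.png

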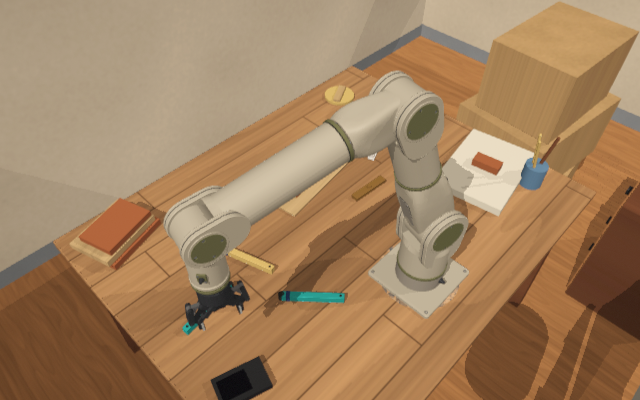

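View pics/wrist0.png

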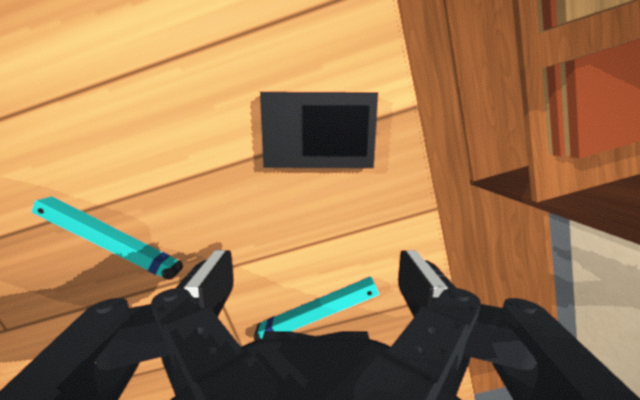

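Stick candidates in the top picture are red (214,110), turquoise (136,214), turquoise (221,281) and pale wood (204,190). The pale wood one fits "boxwood", with its black nose at about (195,160). The block with the dark blue top is at about (318,146). I'll check both in crops.

```bash
python3 - <<'E'
from h import *
im=dict(np.load("pics/top0.npz"))
save(im,"c_stick",(170,140,240,240),6); save(im,"c_board",(270,90,420,190),5)
for n,u,v in [("table",260,220),("stk",204,190),("board",360,160),("block",320,146),("fence",340,113),("stop",397,125)]:
    print(n,world(im,u,v).round(4))
E
```

```text
table [ 0.3387  0.1942 -0.0006]
stk [0.4255 0.343  0.0305]
board [ 0.5014 -0.0932  0.0111]
block [0.5362 0.0202 0.0537]
fence [ 0.6277 -0.0374  0.0473]
stop [ 0.5916 -0.1944  0.0435]
```

View pics/c_stick.png

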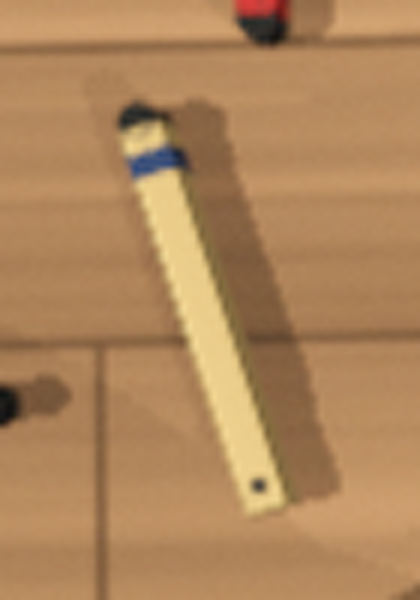

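View pics/c_board.png

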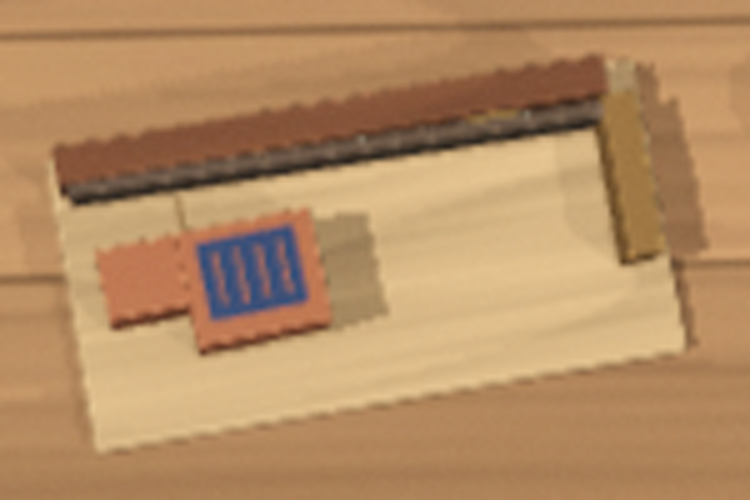

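The wood stick at (204,190) has a black nose, a blue band behind it and a dark tail hole, so it is the boxwood stick. In the crop, the block's step is at its lower left, which is its -x,+y corner. I'll measure the poses now.

```bash
python3 - <<'E'
from h import *
im=dict(np.load("pics/top0.npz"))
c=lambda u,v,o,s:(o[0]+(u+.5)/s-.5,o[1]+(v+.5)/s-.5)
S=lambda u,v,z:world(im,*c(u,v,(170,140),6),z)
B=lambda u,v,z:world(im,*c(u,v,(270,90),5),z)
n=S(143,108,.022);t=S(266,508,.026);d=n-t
print("stick nose",n,"tail",t,"len",np.linalg.norm(d),"ctr",(n+t)/2,"yaw",np.arctan2(d[1],d[0]))
# board bottom edge (board -x side) corners top z=.012
a=B(97,450,.012);b=B(687,352,.012);e=a-b
print("board -x edge +y end",a,"-y end",b,np.linalg.norm(e),"yaw",np.arctan2(-e[0],e[1]))
yaw=np.arctan2(-e[0],e[1]);R=np.array([[np.cos(yaw),-np.sin(yaw)],[np.sin(yaw),np.cos(yaw)]])
o=((a+b)/2)[:2]+R@[.085,0];print("board ctr",o)
for nm,u,v,z in [("fence top +y,+x",55,147,.046),("fence top -y +x",603,57,.046),("stop -y end -x",660,255,.042),("stop face -x",622,263,.042),("stop face +x",598,100,.042),
  ("blk front -x",330,322,.052),("blk front +x",308,208,.052),("blk rear +x",97,247,.052),("rear press",111,325,.052),("inner corner",190,313,.052),("push -x",202,350,.052),("plate? +y",75,200,.012),("plate -y",600,126,.012)]:
    p=B(u,v,z)[:2]; print(nm,p.round(4),"board",(R.T@(p-o)).round(4))
E
```

```text
stick nose [0.5175957  0.37383321 0.022     ] tail [0.3303463  0.31792532 0.026     ] len 0.1954585093984382 ctr [0.423971   0.34587926 0.024     ] yaw 0.29014842503321303
board -x edge +y end [0.45040068 0.10888302 0.012     ] -y end [ 0.49806823 -0.22644221  0.012     ] 0.33869632707354286 yaw 0.14120709440858037
board ctr [ 0.55838844 -0.04681684]
fence top +y,+x [0.615  0.1265] board [0.0804 0.1636]
fence top -y +x [ 0.6585 -0.1774] board [ 0.0807 -0.1434]
stop -y end -x [ 0.5481 -0.2059] board [-0.0326 -0.1561]
stop face -x [ 0.5441 -0.1848] board [-0.0335 -0.1346]
stop face +x [ 0.6356 -0.1746] board [ 0.0584 -0.1374]
blk front -x [ 0.5135 -0.0219] board [-0.0409  0.031 ]
blk front +x [ 0.5766 -0.0116] board [0.023  0.0324]
blk rear +x [0.5577 0.1042] board [0.0206 0.1497]
rear press [0.5147 0.0975] board [-0.023   0.1491]
inner corner [0.5203 0.0544] board [-0.0235  0.1055]
push -x [0.4998 0.0483] board [-0.0446  0.1024]
plate? +y [0.593  0.1183] board [0.0575 0.1586]
plate -y [ 0.6288 -0.1815] board [ 0.0507 -0.1433]
```

```bash
python3 -m crank '[[[25,-25,-5],0.1,-1],[[55,-55,-15],0.2,-1],[[85,-85,-25],0.3,-1],[[115,-115,-35],0.4,-1],[[145,-145,-45],0.5,-1],[[170,-175,-55],0.586,-1],[[200,-205,-65],0.586,-1],[[225,-232,-75],0.586,-1],[[242,-251,-80],0.586,-1],[[242,-251,-80],0.586,-1],[[242,-251,-80],0.586,-1]]' 60
python3 - <<'E'
from h import *
from scipy.spatial.transform import Rotation as Ro
s=ctrl.sense();im=grab("wrist")
q=s["eef_rot"];T=np.eye(4);T[:3,:3]=Ro.from_quat([q[1],q[2],q[3],q[0]]).as_matrix();T[:3,3]=s["ee_pos"]
im["T"]=T@im["mount"];np.savez("pics/w1.npz",**im);save(im,"w1")
ys=T[:2,1];print(s["ee_pos"],np.arctan2(ys[1],ys[0]),s["ft_force"])
K=im["K"];Ti=np.linalg.inv(im["T"])
for p in [(0.5176,.3738,.026),(.424,.3459,.026),(.3303,.3179,.026)]:
    c=Ti@np.r_[p,1];print((K@c[:3]/c[2])[:2])
E
```

```text
time: 1.07
ee_pos: [0.4252, 0.345, 0.1508]
eef_rot: [-0.0, -0.143, 0.99, -0.0]
ft_force: [-0.1, 0.5, 0.7]
width: 0.0859
[0.42518643 0.34501163 0.15080381] 1.8570553981591336 [-0.09536768  0.47923565  0.74005375]
[316.76547716 286.20062287]
[316.56825952 199.32899821]
[316.2550573   94.19373026]
```

View pics/w1.png

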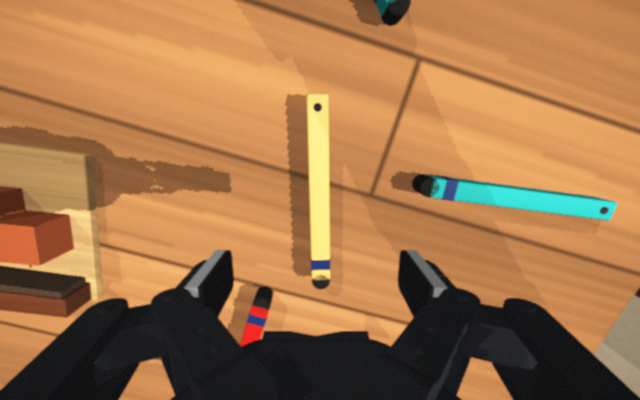

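The wrist view shows the boxwood stick from its tail at (318,95) to its nose at (320,285), close to the prediction. The red nose at (260,300) is clear of the fingers.

```bash
python3 -m crank '[[[0,1,-30],0.01,-0.3],[[0,1,-65],0.01,-0.3],[[0,1,-100],0.01,-0.3],[[0,1,-125],0.01,-0.3],[[0,1,-140],0.01,-0.3],[[0,1,-145],0.01,-0.3],[[0,1,-145],0.01,-0.3],[[0,1,-145],0.01,-0.3],[[0,1,-145],0.01,0.2],[[0,1,-145],0.01,0.7],[[0,1,-145],0.01,1],[[0,1,-145],0.01,1],[[0,1,-145],0.01,1],[[0,1,-145],0.01,1],[[0,1,-145],0.01,1]]' 100
python3 - <<'E'
from bench import ctrl
s=ctrl.sense();print(s["ee_pos"],s["ft_force"],s["wrist_torque"],s["width"])
E
```

```text
time: 2.37
ee_pos: [0.4247, 0.3486, 0.0078]
eef_rot: [0.001, -0.15, 0.989, 0.001]
ft_force: [-2.0, -0.5, 8.3]
width: 0.0177
[0.42473898 0.3485769  0.00778553] [-1.99714429 -0.54834206  8.31112681] [-0.29574825  0.38178396  0.06909414] 0.01772005791051523
```

```bash
python3 -m crank '[[[0,0,8],0,1],[[0,0,25],0,1],[[0,0,50],0,1],[[0,0,70],0,1],[[0,-20,70],-0.1,1],[[0,-45,70],-0.2,1],[[0,-70,70],-0.31,1],[[0,-95,70],-0.42,1],[[0,-120,70],-0.53,1],[[-2,-145,70],-0.64,1],[[-3,-170,70],-0.75,1],[[-4,-190,70],-0.85,1],[[-5,-205,70],-0.92,1],[[-5,-215,70],-0.94,1],[[-5,-219,70],-0.94,1],[[-5,-219,70],-0.94,1],[[-5,-219,70],-0.94,1]]' 100
cat >> h.py <<'E'
from scipy.spatial.transform import Rotation as Ro
def wrist(name):
    s=ctrl.sense();im=grab("wrist");q=s["eef_rot"]
    T=np.eye(4);T[:3,:3]=Ro.from_quat([q[1],q[2],q[3],q[0]]).as_matrix();T[:3,3]=s["ee_pos"]
    im["T"]=T@im["mount"];im["E"]=T;np.savez("pics/%s.npz"%name,**im);save(im,name);return s,im
def st():
    s=ctrl.sense();q=s["eef_rot"];y=Ro.from_quat([q[1],q[2],q[3],q[0]]).as_matrix()[:2,1]
    print(round(s["time"],2),"pos",(s["ee_pos"]*1000).round(1),"stickyaw",round(np.arctan2(y[1],y[0])-np.pi/2,4),"F",s["ft_force"].round(2),"M",s["wrist_torque"].round(2),"w",round(s["width"],4))
    return s
E
python3 - <<'E'
from h import *
st();wrist("w2");im=grab("top");np.savez("pics/top2.npz",**im);save(im,"top2",(200,90,420,240),3.6)
im=grab("side");np.savez("pics/side2.npz",**im);save(im,"side2")
E
```

```text
time: 3.78
ee_pos: [0.4193, 0.1297, 0.0766]
eef_rot: [0.0, 0.313, 0.95, 0.0]
ft_force: [0.1, 0.8, -0.7]
width: 0.0178
3.78 pos [419.3 129.7  76.6] stickyaw -0.6374 F [ 0.12  0.81 -0.71] M [ 0.07  0.03 -0.01] w 0.0178
```

View pics/w2.png

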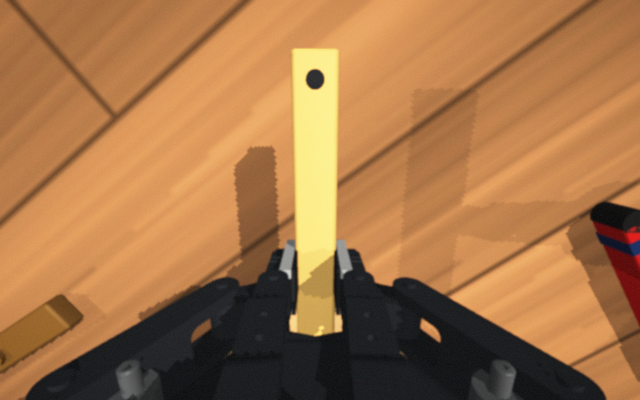

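View pics/top2.png

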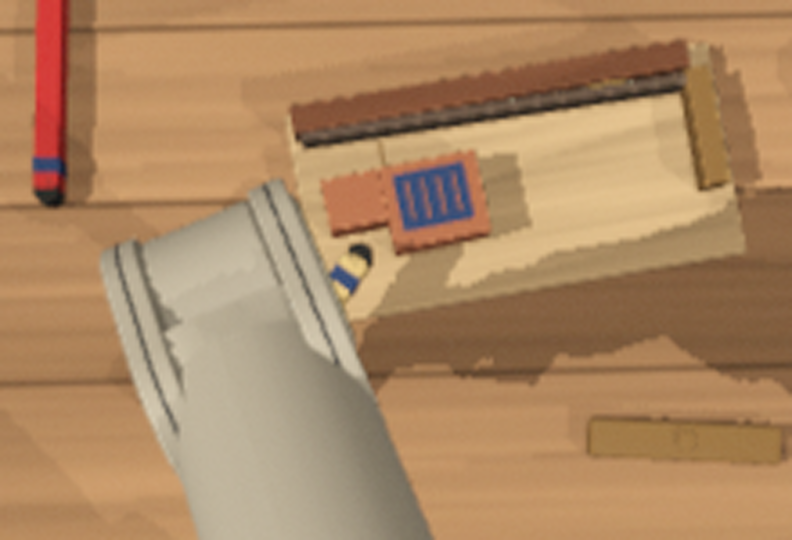

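View pics/side2.png

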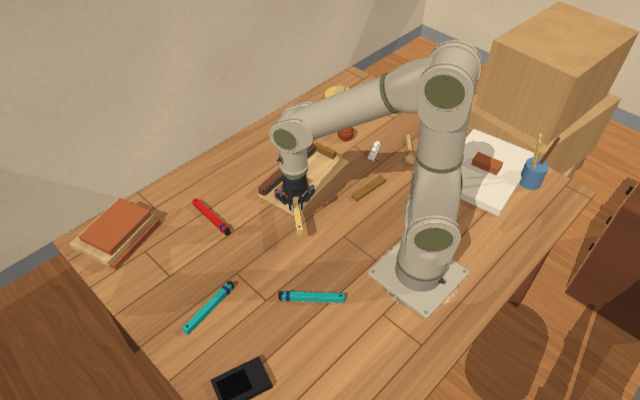

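```bash
python3 - <<'E'
from h import *
im=dict(np.load("pics/top2.npz"))
save(im,"c2",(285,115,345,170),12)
w=dict(np.load("pics/w2.npz"))
t=[world(w,u,49,.095) for u in (292,338)];print("tail",t, np.mean(t,0)); m=np.mean(t,0)
E=w["E"];p=E[:2,3];print("dist tail-grip",np.linalg.norm(m[:2]-p),"yaw",np.arctan2(*(p-m[:2])[::-1]))
for v in(60,140,220): print(v,world(w,315,v)[2])
E
```

```text
tail [array([0.33380746, 0.18110005, 0.095     ]), array([0.34487248, 0.19604715, 0.095     ])] [0.33933997 0.1885736  0.095     ]
dist tail-grip 0.09935414897710203 yaw -0.6347581982826114
60 0.09513921609241707
140 0.09635708915492189
220 0.09676171713252546
```

View pics/c2.png

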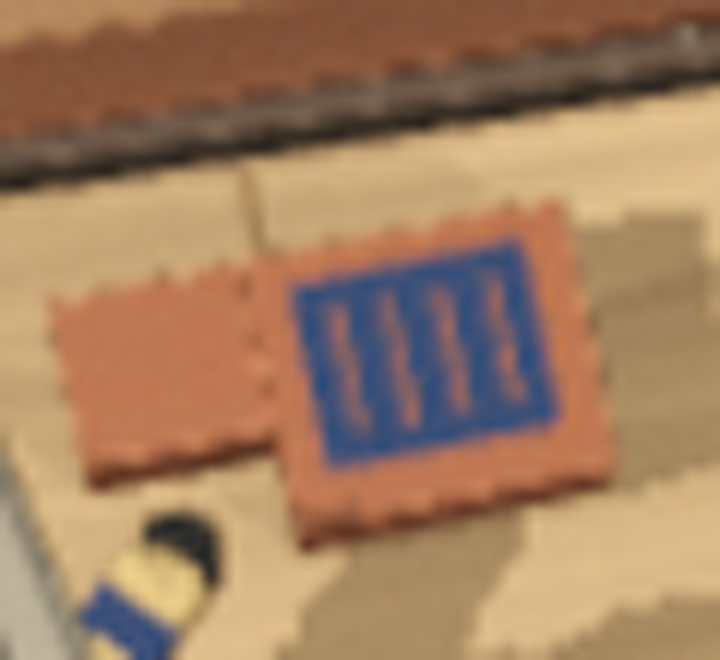

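```bash
python3 - <<'E'
from h import *
im=dict(np.load("pics/top2.npz"))
f=lambda u,v,z:world(im,285+(u+.5)/12-.5,115+(v+.5)/12-.5,z)[:2]
print("nose",f(174,560,.095))
P={k:f(*v,.052) for k,v in dict(rp=(50,305),fp=(560,203),fm=(612,468),pm=(300,525),c=(278,437),rm=(90,465)).items()}
for k in P: print(k,P[k].round(4))
L=lambda a,b:np.linalg.norm(P[a]-P[b])
print(L('rp','fp'),L('fp','fm'),L('fm','pm'),L('pm','c'),L('c','rm'))
for a,b in(('rp','fp'),('pm','fm'),('rm','c')):
    d=P[a]-P[b];print("yaw",np.arctan2(-d[0],d[1]))
# fit rigid
M=dict(rp=(32,60),fp=(32,-60),fm=(-32,-60),pm=(-32,15),c=(-8,15),rm=(-8,60))
A=np.array([M[k] for k in P])/1e3;B=np.array([P[k] for k in P])
a=A-A.mean(0);b=B-B.mean(0);th=np.arctan2((a[:,0]*b[:,1]-a[:,1]*b[:,0]).sum(),(a*b).sum())
R=np.array([[np.cos(th),-np.sin(th)],[np.sin(th),np.cos(th)]]);o=B.mean(0)-R@A.mean(0)
print("block",o,th,"corner",o+R@[-.008,.015],"seat nose ctr",o+R@[-.018,.025],"resid",((B-(o+A@R.T))*1e3).round(1).tolist())
E
```

```text
nose [0.48992949 0.0770104 ]
rp [0.5551 0.1051]
fp [ 0.5759 -0.0116]
fm [ 0.5148 -0.0217]
pm [0.5034 0.0495]
c [0.5237 0.054 ]
rm [0.5183 0.0968]
0.11848487708545584 0.06191920395585121 0.07210966610256278 0.020730125400019717 0.043164614277234364
yaw 0.17610625518041342
yaw 0.15820952249981315
yaw 0.12549765608173571
block [0.53534991 0.04089175] 0.17570930035907584 corner [0.52485098 0.05426234] seat nose ctr [0.51325689 0.0623603 ] resid [[-1.3, -0.5], [-1.5, 1.0], [0.5, 2.0], [2.2, -0.6], [-1.2, -0.3], [1.3, -1.8]]
```

The nose top is at crop (174,560) and the step's inner corner at (278,437). The image fix and the kinematics agree on the nose to about 1 mm. Next I descend and close in, stopping 4 mm short of the step.

```bash
python3 -m crank '[[[0,0,-20],0,1],[[0,0,-40],0,1],[[0,0,-51],0,1],[[3,-2,-51],0,1],[[7,-4,-51],0,1],[[11,-7,-51],0,1],[[15,-9,-51],0,1],[[18,-11,-51],0,1],[[18,-11,-51],0,1],[[18,-11,-51],0,1]]'
python3 - <<'E'
from h import *
st();im=grab("top");np.savez("pics/top3.npz",**im);save(im,"c3",(285,115,345,170),12)
st()
E
```

```text
time: 4.77
ee_pos: [0.4375, 0.1178, 0.0256]
eef_rot: [0.0, 0.315, 0.949, 0.0]
ft_force: [0.7, 0.5, -1.1]
width: 0.0177
4.77 pos [437.5 117.8  25.6] stickyaw -0.6403 F [ 0.75  0.52 -1.12] M [0.01 0.01 0.01] w 0.0177
4.82 pos [437.2 117.9  25.5] stickyaw -0.64 F [ 0.01  0.89 -0.7 ] M [ 0.    0.02 -0.04] w 0.0177
```

View pics/c3.png

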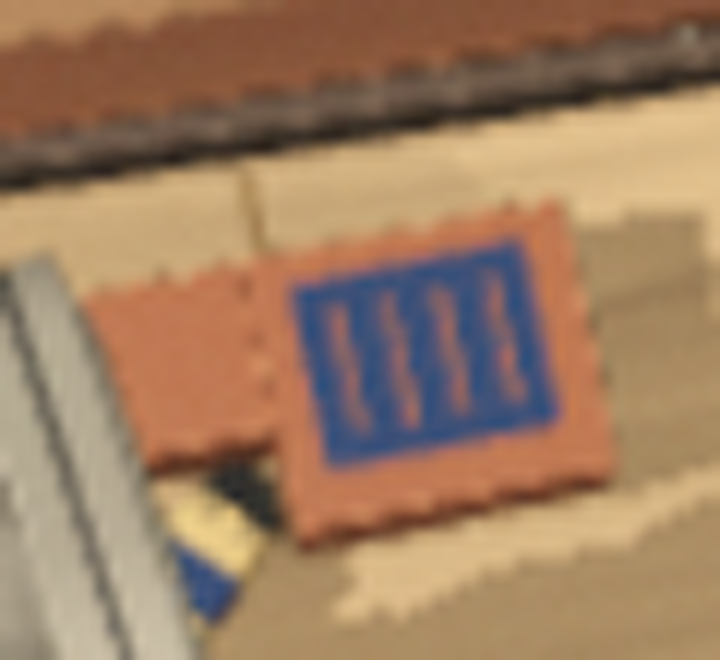

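The block hasn't moved and the nose sits just outside the step's inner corner, at about (260,490). I'll creep in to contact.

```bash
python3 -m crank '[[[1.5,-1,0],0,1],[[3,-2,0],0,1],[[4.5,-3.5,0],0,1],[[6,-5,0],0,1],[[7.5,-7,0],0,1],[[9,-9,0],0,1],[[9,-9,0],0,1]]'
python3 - <<'E'
from h import *
st();im=grab("top");np.savez("pics/top4.npz",**im);save(im,"c4",(285,115,345,170),12)
st()
E
```

```text
time: 5.4
ee_pos: [0.4465, 0.1084, 0.0253]
eef_rot: [0.0, 0.315, 0.949, -0.0]
ft_force: [-0.0, -0.1, -1.3]
width: 0.0175
5.4 pos [446.5 108.4  25.3] stickyaw -0.6404 F [-0.03 -0.1  -1.35] M [-0.03  0.03  0.02] w 0.0175
5.45 pos [446.4 108.5  25.4] stickyaw -0.6404 F [ 0.71  0.47 -0.8 ] M [-0.01  0.02 -0.02] w 0.0178
```

View pics/c4.png

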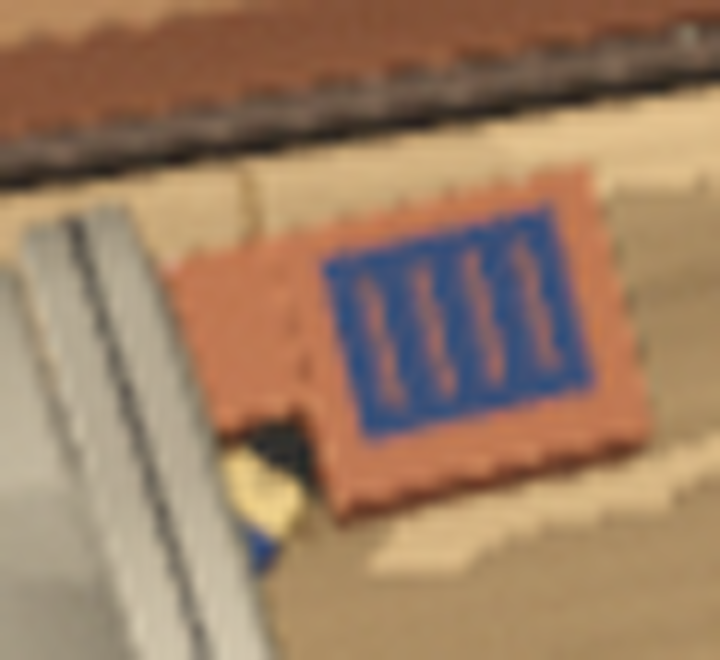

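```bash
python3 -m crank '[[[1,-0.7,0],0,1],[[2,-1.4,0],0,1],[[3,-2.1,0],0,1],[[4,-2.8,0],0,1],[[5,-3.5,0],0,1],[[6,-4.2,0],0,1],[[7,-4.9,0],0,1],[[8,-5.6,0],0,1],[[9,-6.3,0],0,1],[[10,-7,0],0,1]]'
python3 - <<'E'
from h import *
st();im=grab("top");np.savez("pics/top5.npz",**im);save(im,"c5",(285,105,355,160),11)
st()
E
```

```text
time: 6.28
ee_pos: [0.4562, 0.1018, 0.0253]
eef_rot: [-0.0, 0.314, 0.949, 0.0]
ft_force: [-1.4, 0.6, -1.4]
width: 0.0175
6.28 pos [456.2 101.8  25.3] stickyaw -0.6398 F [-1.35  0.63 -1.41] M [ 0.11  0.12 -0.03] w 0.0175
6.33 pos [456.5 101.7  25.4] stickyaw -0.6399 F [-0.37  0.56 -0.97] M [ 0.05  0.13 -0.  ] w 0.0178
```

View pics/c5.png

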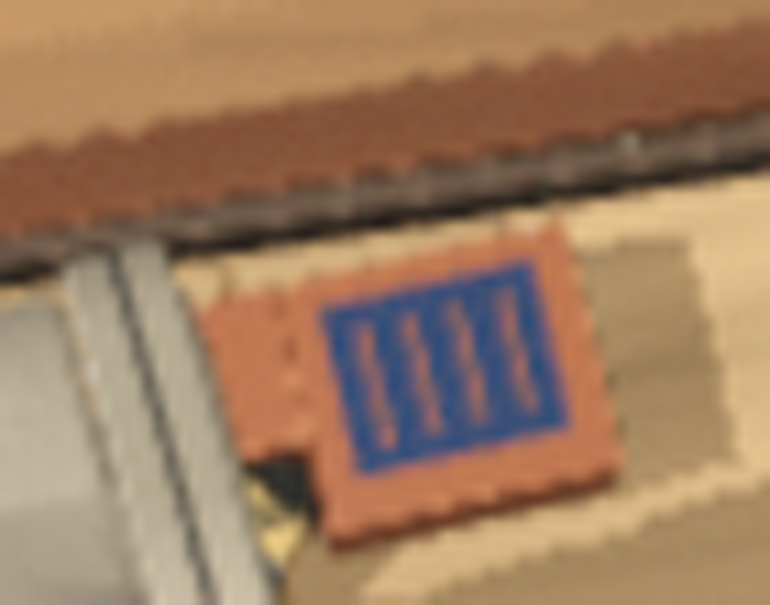

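```bash
python3 - <<'E'
from h import *
im=dict(np.load("pics/top5.npz"))
o=np.array([.5584,-.0468]);y=.1412;R=np.array([[np.cos(y),-np.sin(y)],[np.sin(y),np.cos(y)]])
g=lambda u,v,z:((R.T@(world(im,285+(u+.5)/11-.5,105+(v+.5)/11-.5,z)[:2]-o))*1e3).round(1)
for a in[(760,167),(400,224),(180,258)]: print("platebottom",g(*a,.012))
for a in[(760,140),(400,200),(180,235)]: print("platetop",g(*a,.044))
for a in[(205,302),(558,226),(618,468),(335,540)]: print("block",g(*a,.052))
E
```

```text
platebottom [ 53.4 -39.7]
platebottom [53.9 54.7]
platebottom [ 54.5 112.2]
platetop [ 52.8 -36. ]
platetop [52.5 55.7]
platetop [ 52.8 111.6]
block [ 33.3 108.3]
block [37.8 18.5]
block [-24.5  14. ]
block [-30.7  86.3]
```

```bash
python3 -m crank '[[[1,-0.3,0],0,1],[[2,-0.6,0],0,1],[[3,-0.9,0],0,1],[[4,-1.2,0],0,1],[[5,-1.5,0],0,1],[[6,-1.8,0],0,1],[[7,-2.1,0],0,1],[[8,-2.4,0],0,1],[[9,-2.7,0],0,1],[[10,-3,0],0,1],[[11,-3.3,0],0,1]]'
python3 - <<'E'
from h import *
st();im=grab("top");np.savez("pics/top6.npz",**im);save(im,"c6",(285,105,355,160),11)
st()
E
```

```text
time: 7.25
ee_pos: [0.4673, 0.0985, 0.0253]
eef_rot: [-0.0, 0.314, 0.949, 0.0]
ft_force: [-0.6, 0.6, -1.4]
width: 0.018
7.25 pos [467.3  98.5  25.3] stickyaw -0.6398 F [-0.61  0.6  -1.36] M [0.07 0.22 0.  ] w 0.018
7.3 pos [467.5  98.5  25.4] stickyaw -0.6399 F [-0.92  0.87 -0.4 ] M [ 0.05  0.17 -0.  ] w 0.0178
```

View pics/c6.png

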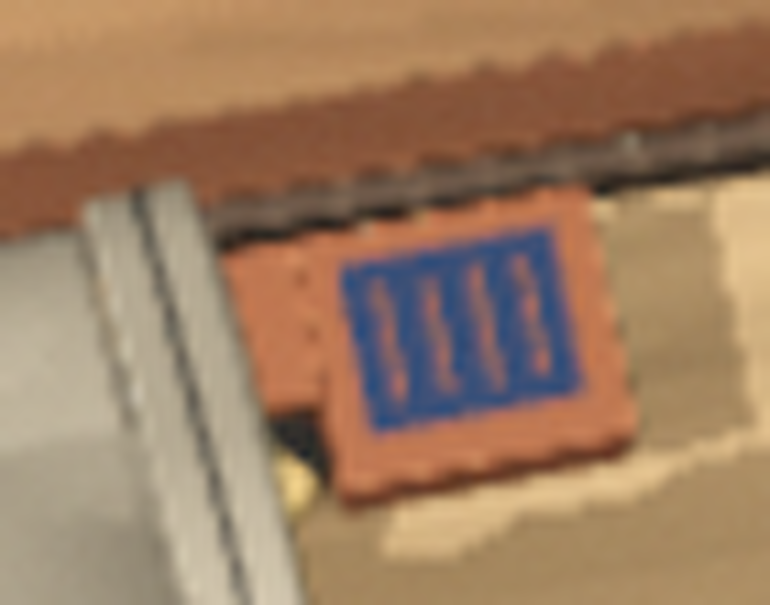

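```bash
for i in 1; do python3 -m crank '[[[0.7,-0.2,0],0,1],[[1.4,-0.4,0],0,1],[[2.1,-0.6,0],0,1],[[2.8,-0.8,0],0,1],[[3.5,-1,0],0,1]]' | grep -E "ee_pos|force"; done; python3 -m crank '[[[0.7,-0.2,0],0,1],[[1.4,-0.4,0],0,1],[[2.1,-0.6,0],0,1]]'| grep -E "ee_pos|force"
```

```text
ee_pos: [0.4707, 0.0976, 0.0253]
ft_force: [-1.0, 1.2, -0.8]
ee_pos: [0.4728, 0.0969, 0.0253]
ft_force: [-1.1, 0.7, -0.8]
```

```bash
python3 -m crank '[[[0.7,-0.2,0],0,1],[[1.4,-0.4,0],0,1]]'| grep -E "ee_pos|force"; python3 -c "
from h import *
st()"
```

```text
ee_pos: [0.4742, 0.0966, 0.0253]
ft_force: [-0.7, 0.5, -0.2]
8.13 pos [474.2  96.6  25.3] stickyaw -0.6397 F [-0.73  0.48 -0.21] M [0.18 0.19 0.02] w 0.0175
```

```bash
python3 -m crank '[[[0.6,0,0],0,1],[[1.2,0,0],0,1]]'| grep -E "ee_pos|force"; python3 -c "
from h import *
st();im=grab('top');np.savez('pics/top7.npz',**im);save(im,'c7',(285,105,355,160),11);st()"
```

```text
ee_pos: [0.4752, 0.0966, 0.0253]
ft_force: [-3.3, 0.7, -0.3]
8.3 pos [475.2  96.6  25.3] stickyaw -0.6398 F [-3.31  0.66 -0.28] M [ 0.23  0.7  -0.09] w 0.0176
8.35 pos [475.2  96.6  25.3] stickyaw -0.6398 F [-1.02  0.59  0.29] M [ 0.15  0.36 -0.01] w 0.0175
```

View pics/c7.png

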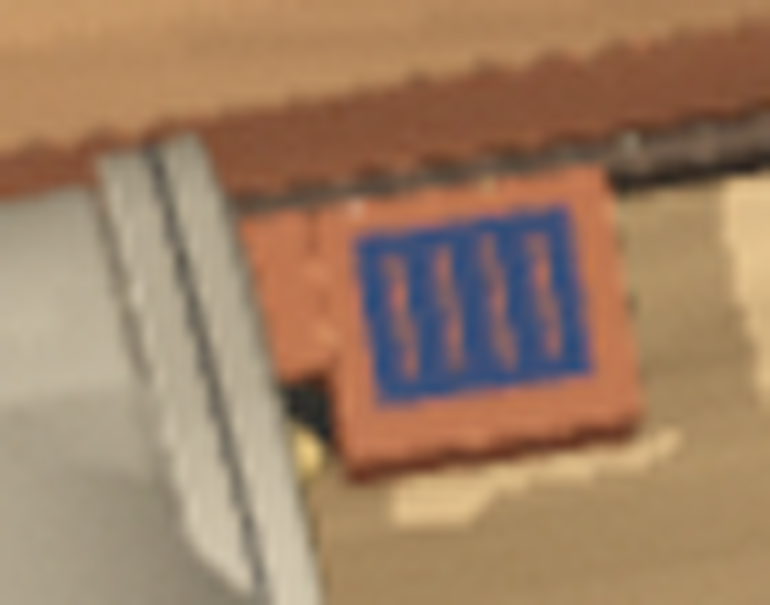

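```bash
python3 -m crank '[[[0.5,0,0],0,1],[[1,0,0],0,1],[[1,0,0],0,1]]'| grep -E "ee_pos|force"; python3 -c "
from h import *
st()"
```

```text
ee_pos: [0.4754, 0.0967, 0.025]
ft_force: [-6.1, 2.4, 2.0]
8.6 pos [475.4  96.7  25. ] stickyaw -0.6397 F [-6.07  2.42  2.03] M [ 0.23  1.14 -0.17] w 0.0179
```

```bash
python3 -m crank '[[[0.5,0,0],0,1],[[1,0,0],0,1],[[1,0,0],0,1]]'| grep -E "ee_pos|force"; python3 -c "
from h import *
st()"
```

```text
ee_pos: [0.4755, 0.0969, 0.0248]
ft_force: [-9.4, 2.5, 2.3]
8.85 pos [475.5  96.9  24.8] stickyaw -0.6396 F [-9.44  2.48  2.26] M [ 0.41  1.77 -0.35] w 0.0179
```

```bash
python3 -m crank '[[[-0.8,-0.5,0],0,1],[[-0.6,-1.5,0],0,1],[[-0.4,-3,0],0,1],[[-0.2,-4.5,0],0,1],[[0,-6,0],0,1],[[0.2,-7.5,0],0,1],[[0.4,-9,0],0,1]]'| grep -E "ee_pos|force"; python3 -c "
from h import *
st();im=grab('top');np.savez('pics/top8.npz',**im);save(im,'c8',(285,105,355,160),11);st()"
```

```text
ee_pos: [0.4762, 0.0889, 0.025]
ft_force: [-8.6, 5.6, 2.6]
9.43 pos [476.2  88.9  25. ] stickyaw -0.6383 F [-8.61  5.62  2.64] M [ 1.13  1.66 -0.05] w 0.0178
9.48 pos [476.3  88.5  25. ] stickyaw -0.6386 F [-9.55  5.33  2.13] M [ 1.14  1.6  -0.01] w 0.0177
```

View pics/c8.png

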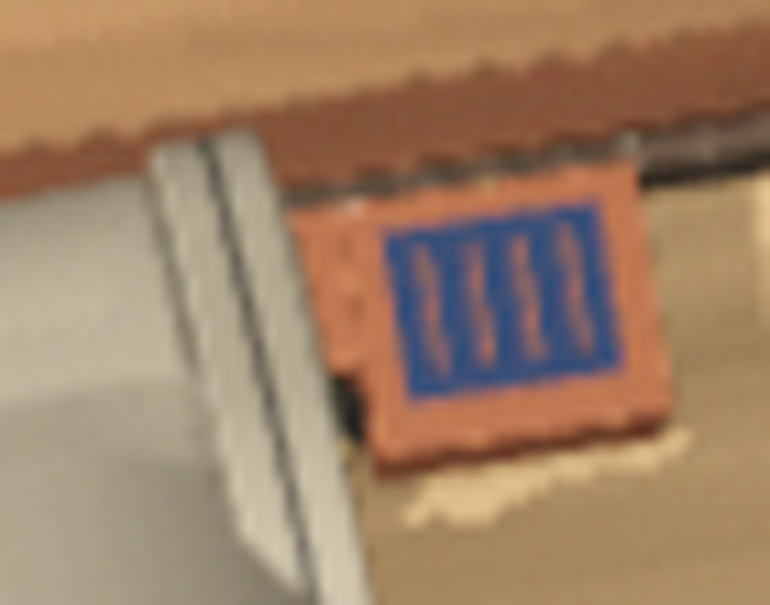

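```bash
python3 -m crank '[[[-0.3,-1.5,0],0,1],[[-0.4,-3,0],0,1],[[-0.2,-4.5,0],0,1],[[0,-6,0],0,1],[[0.2,-7.5,0],0,1],[[0.4,-9,0],0,1],[[0.6,-10.5,0],0,1],[[0.8,-12,0],0,1],[[1,-13.5,0],0,1]]'| grep -E "ee_pos|force"; python3 -c "
from h import *
st()"
```

```text
ee_pos: [0.478, 0.0748, 0.0252]
ft_force: [-4.9, 3.1, 0.7]
10.23 pos [478.   74.8  25.2] stickyaw -0.6389 F [-4.92  3.15  0.66] M [ 0.81  1.   -0.01] w 0.018
```

```bash
python3 -m crank '[[[0.4,-1.5,0],0,1],[[0.7,-3,0],0,1],[[1,-4.5,0],0,1],[[1.2,-6,0],0,1],[[1.4,-7.5,0],0,1],[[1.6,-9,0],0,1],[[1.8,-10.5,0],0,1],[[2.1,-12,0],0,1],[[2.3,-13.5,0],0,1]]'| grep -E "ee_pos|force"; python3 -c "
from h import *
st()"
```

```text
ee_pos: [0.4797, 0.0617, 0.025]
ft_force: [-7.9, 5.8, 1.9]
10.98 pos [479.7  61.7  25. ] stickyaw -0.6385 F [-7.88  5.77  1.93] M [1.04 1.51 0.01] w 0.018
```

```bash
python3 -m crank '[[[0,-1.5,0],0,1],[[0.1,-3,0],0,1],[[0.3,-4.5,0],0,1],[[0.5,-6,0],0,1],[[0.7,-7.5,0],0,1],[[0.9,-9,0],0,1],[[1.1,-10.5,0],0,1],[[1.3,-12,0],0,1],[[1.5,-13.5,0],0,1]]'| grep -E "ee_pos|force"; python3 -c "
from h import *
st();im=grab('top');np.savez('pics/top9.npz',**im);save(im,'c9',(295,95,405,170),7);st()"
```

```text
ee_pos: [0.4815, 0.048, 0.025]
ft_force: [-6.7, 5.9, 0.7]
11.73 pos [481.5  48.   25. ] stickyaw -0.6387 F [-6.74  5.9   0.73] M [0.9  1.21 0.01] w 0.0178
11.78 pos [481.5  47.7  25.1] stickyaw -0.6391 F [-6.75  4.94  0.52] M [ 0.86  1.14 -0.05] w 0.0176
```

View pics/c9.png

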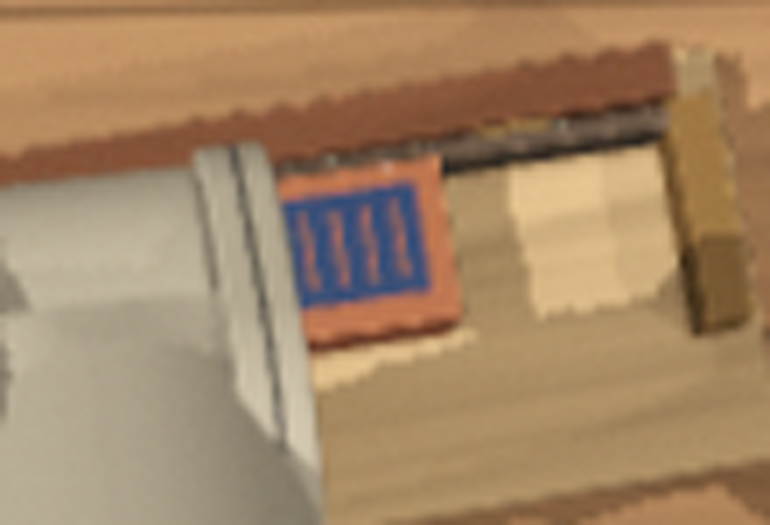

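The block's top edge at (280–440, 155–175) lies along the plate, and its front is about 80 mm short of the stop at (665,140). I'll carry on feeding.

```bash
python3 -m crank '[[[0.2,-1.5,0],0,1],[[0.4,-3,0],0,1],[[0.6,-4.5,0],0,1],[[0.8,-6,0],0,1],[[1,-7.5,0],0,1],[[1.2,-9,0],0,1],[[1.4,-10.5,0],0,1],[[1.6,-12,0],0,1],[[1.8,-13.5,0],0,1],[[2,-15,0],0,1],[[2.2,-16.5,0],0,1]]'| grep -E "ee_pos|force"; python3 -c "
from h import *
st()"
```

```text
ee_pos: [0.4836, 0.0315, 0.025]
ft_force: [-6.6, 5.4, 2.5]
12.7 pos [483.6  31.5  25. ] stickyaw -0.6387 F [-6.59  5.37  2.51] M [ 0.97  1.3  -0.01] w 0.0175
```

```bash
python3 -m crank '[[[0.2,-1.5,0],0,1],[[0.4,-3,0],0,1],[[0.6,-4.5,0],0,1],[[0.8,-6,0],0,1],[[1,-7.5,0],0,1],[[1.2,-9,0],0,1],[[1.4,-10.5,0],0,1],[[1.6,-12,0],0,1],[[1.8,-13.5,0],0,1],[[2,-15,0],0,1],[[2.2,-16.5,0],0,1]]'| grep -E "ee_pos|force"; python3 -c "
from h import *
st()"
```

```text
ee_pos: [0.4857, 0.0151, 0.025]
ft_force: [-6.7, 5.3, 1.6]
13.62 pos [485.7  15.1  25. ] stickyaw -0.6387 F [-6.74  5.34  1.61] M [0.97 1.3  0.02] w 0.0178
```

```bash
python3 -m crank '[[[0.2,-1.5,0],0,1],[[0.4,-3,0],0,1],[[0.6,-4.5,0],0,1],[[0.8,-6,0],0,1],[[1,-7.5,0],0,1],[[1.2,-9,0],0,1],[[1.4,-10.5,0],0,1],[[1.6,-12,0],0,1],[[1.8,-13.5,0],0,1],[[2,-15,0],0,1],[[2.2,-16.5,0],0,1]]'| grep -E "ee_pos|force"; python3 - <<'E'
from h import *
st();im=grab('top');np.savez('pics/top10.npz',**im);save(im,'c10',(315,85,405,160),8);st()
E
```

```text
ee_pos: [0.4879, -0.0014, 0.0249]
ft_force: [-7.6, 4.7, 2.1]
14.53 pos [487.9  -1.4  24.9] stickyaw -0.6387 F [-7.57  4.7   2.13] M [ 1.07  1.38 -0.  ] w 0.0178
14.58 pos [487.9  -1.7  25. ] stickyaw -0.639 F [-7.47  4.13  1.77] M [ 0.97  1.36 -0.04] w 0.0178
```

View pics/c10.png

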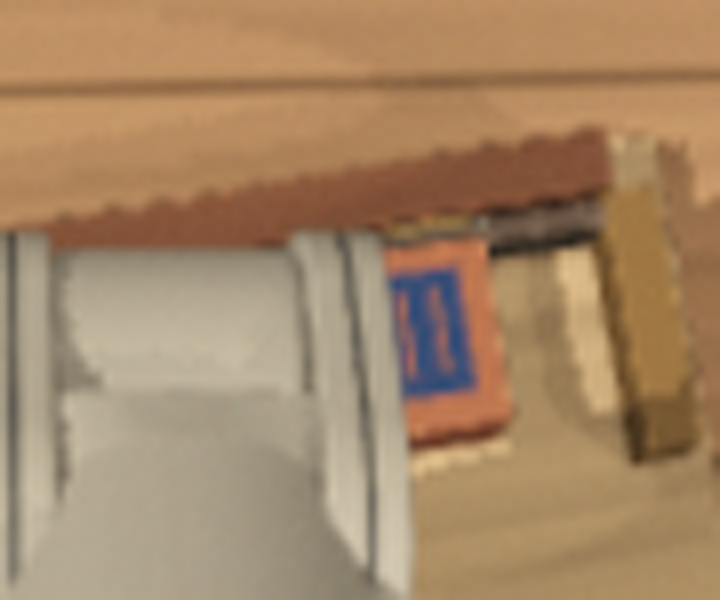

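```bash
python3 - <<'E'
from h import *
im=dict(np.load("pics/top10.npz"))
o=np.array([.5584,-.0468]);y=.1412;R=np.array([[np.cos(y),-np.sin(y)],[np.sin(y),np.cos(y)]])
g=lambda u,v,z:((R.T@(world(im,315+(u+.5)/8-.5,85+(v+.5)/8-.5,z)[:2]-o))*1e3).round(1)
print(g(487,238,.052),g(510,415,.052),"stop",g(600,215,.042),g(630,405,.042))
E
python3 -m crank '[[[0,-1.5,0],0,1],[[0.2,-3,0],0,1],[[0.4,-4.5,0],0,1],[[0.6,-6,0],0,1],[[0.8,-7.5,0],0,1],[[1,-9,0],0,1],[[1.2,-10.5,0],0,1],[[1.4,-12,0],0,1],[[1.6,-13.5,0],0,1],[[1.8,-15,0],0,1],[[2,-16.5,0],0,1]]'| grep -E "ee_pos|force"
```

```text
[ 49.3 -95.3] [-12.4 -92.5] stop [  53.2 -137.5] [ -14.  -136.1]
ee_pos: [0.4901, -0.018, 0.025]
ft_force: [-6.4, 5.0, 1.8]
```

```bash
python3 -m crank '[[[0.2,-1.5,0],0,1],[[0.4,-3,0],0,1],[[0.6,-4.5,0],0,1],[[0.8,-6,0],0,1],[[1,-7.5,0],0,1],[[1.2,-9,0],0,1],[[1.4,-10.5,0],0,1],[[1.6,-12,0],0,1],[[1.8,-13.5,0],0,1]]'| grep -E "ee_pos|force"; python3 - <<'E'
from h import *
st();im=grab('top');np.savez('pics/top11.npz',**im);save(im,'c11',(345,85,405,145),10);st()
E
```

```text
ee_pos: [0.4918, -0.0315, 0.0249]
ft_force: [-7.0, 6.3, 2.9]
16.25 pos [491.8 -31.5  24.9] stickyaw -0.6387 F [-7.03  6.25  2.86] M [0.99 1.3  0.05] w 0.0179
16.3 pos [491.8 -31.8  25. ] stickyaw -0.6391 F [-7.    4.56  2.27] M [ 0.91  1.13 -0.01] w 0.0174
```

View pics/c11.png

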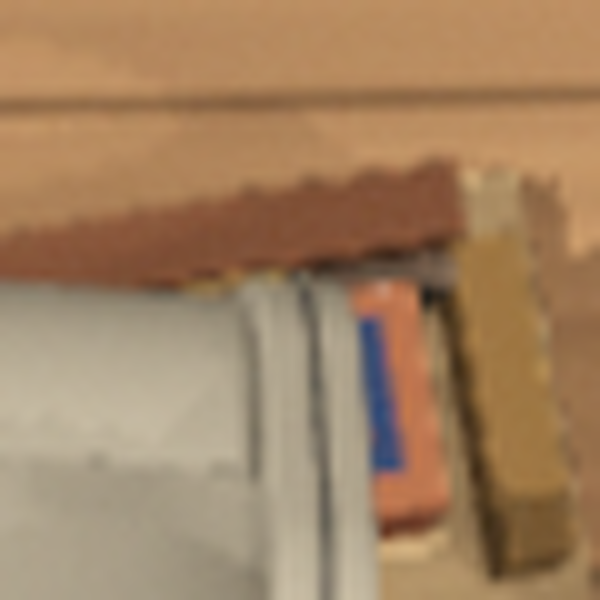

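About 11 mm is left between the block front at (420,290) and the stop at (460,280). I'm slowing down for the rest.

```bash
python3 -m crank '[[[0.1,-1,0],0,1],[[0.2,-2,0],0,1],[[0.3,-3,0],0,1],[[0.4,-4,0],0,1],[[0.5,-4.8,0],0,1],[[0.6,-5.6,0],0,1],[[0.7,-6.4,0],0,1],[[0.8,-7.2,0],0,1]]'| grep -E "ee_pos|force"; python3 -c "
from h import *
st()"
```

```text
ee_pos: [0.4927, -0.0387, 0.025]
ft_force: [-6.3, 5.3, 2.3]
16.97 pos [492.7 -38.7  25. ] stickyaw -0.6389 F [-6.28  5.35  2.31] M [0.87 1.14 0.03] w 0.0179
```

```bash
python3 -m crank '[[[0.1,-0.7,0],0,1],[[0.2,-1.4,0],0,1],[[0.3,-2.1,0],0,1]]'| grep -E "ee_pos|force"
```

```text
ee_pos: [0.493, -0.0408, 0.025]
ft_force: [-6.0, 6.1, 2.3]
```

```bash
python3 -m crank '[[[0.1,-0.7,0],0,1],[[0.2,-1.4,0],0,1]]'| grep -E "ee_pos|force"
```

```text
ee_pos: [0.4932, -0.0422, 0.025]
ft_force: [-6.0, 3.7, 2.4]
```

```bash
python3 -m crank '[[[0.1,-0.7,0],0,1],[[0.2,-1.4,0],0,1]]'| grep -E "ee_pos|force"
```

```text
ee_pos: [0.4933, -0.0436, 0.025]
ft_force: [-5.8, 4.8, 1.4]
```

```bash
python3 -m crank '[[[0.1,-0.7,0],0,1],[[0.2,-1.4,0],0,1]]'| grep -E "ee_pos|force"
```

```text
ee_pos: [0.4935, -0.045, 0.0249]
ft_force: [-6.5, 4.8, 1.8]
```

```bash
python3 -m crank '[[[0.1,-0.7,0],0,1],[[0.2,-1.4,0],0,1]]'| grep -E "ee_pos|force"
```

```text
ee_pos: [0.4935, -0.0459, 0.0249]
ft_force: [-8.3, 8.4, 2.5]
```

```bash
python3 -m crank '[[[0,-0.4,0],0,1],[[0,-0.4,0],0,1]]'| grep -E "ee_pos|force"; python3 -c "
from h import *
st()"
```

```text
ee_pos: [0.4934, -0.0459, 0.0249]
ft_force: [-8.1, 8.0, 3.2]
18.05 pos [493.4 -45.9  24.9] stickyaw -0.6379 F [-8.07  7.99  3.21] M [1.56 1.49 0.19] w 0.0178
```

```bash
python3 -m crank '[[[-0.3,-0.5,0],0,1],[[-0.3,-0.5,0],0,1],[[-0.3,-0.5,0],0,1]]'| grep -E "ee_pos|force"; python3 - <<'E'
from h import *
st();im=grab('top');np.savez('pics/top12.npz',**im);save(im,'c12',(345,85,405,145),10);st()
E
```

```text
ee_pos: [0.4933, -0.0461, 0.0249]
ft_force: [-6.6, 9.5, 1.4]
18.3 pos [493.3 -46.1  24.9] stickyaw -0.6375 F [-6.61  9.49  1.44] M [1.77 1.39 0.22] w 0.0176
18.35 pos [493.3 -46.1  24.9] stickyaw -0.6375 F [-7.73  8.33  3.22] M [1.75 1.33 0.26] w 0.0178
```

View pics/c12.png

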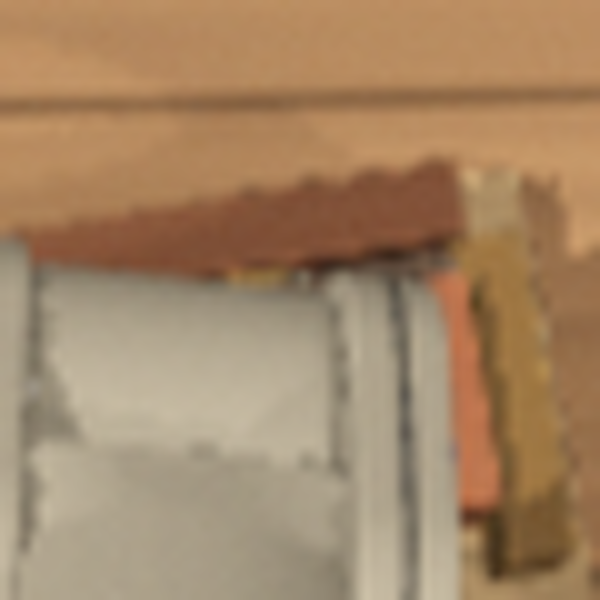

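The stick stopped advancing and Fy rose, and the block now meets the stop at about (485,330). One more light press, then I retract along the stick axis.

```bash
python3 -m crank '[[[0,-0.6,0],0,1],[[0,-0.6,0],0,1],[[0,-0.6,0],0,1]]'| grep -E "ee_pos|force"; python3 -c "
from h import *
st()"
```

```text
ee_pos: [0.4932, -0.0463, 0.0249]
ft_force: [-7.5, 10.7, 4.2]
18.6 pos [493.2 -46.3  24.9] stickyaw -0.637 F [-7.5  10.7   4.24] M [2.09 1.42 0.33] w 0.0181
```

```bash
python3 -m crank '[[[-0.6,0.6,0],0,1],[[-1.2,1.2,0],0,1],[[-1.8,1.8,0],0,1],[[-2.4,2.4,0],0,1],[[-3.2,3.2,0],0,1],[[-4,4,0],0,1],[[-6,6,0],0,1],[[-10,9,0],0,1],[[-16,14,0],0,1],[[-22,18,0],0,1],[[-28,22,0],0,1],[[-28,22,0],0,1]]'; python3 - <<'E'
from h import *
st();im=grab('top');np.savez('pics/top13.npz',**im);save(im,'c13',(305,85,405,160),7)
E
```

```text
time: 19.6
ee_pos: [0.4651, -0.0258, 0.0252]
eef_rot: [-0.001, 0.314, 0.949, 0.0]
ft_force: [0.3, -0.4, -0.7]
width: 0.0177
19.6 pos [465.1 -25.8  25.2] stickyaw -0.6388 F [ 0.28 -0.42 -0.65] M [ 0.02  0.01 -0.03] w 0.0177
```

View pics/c13.png

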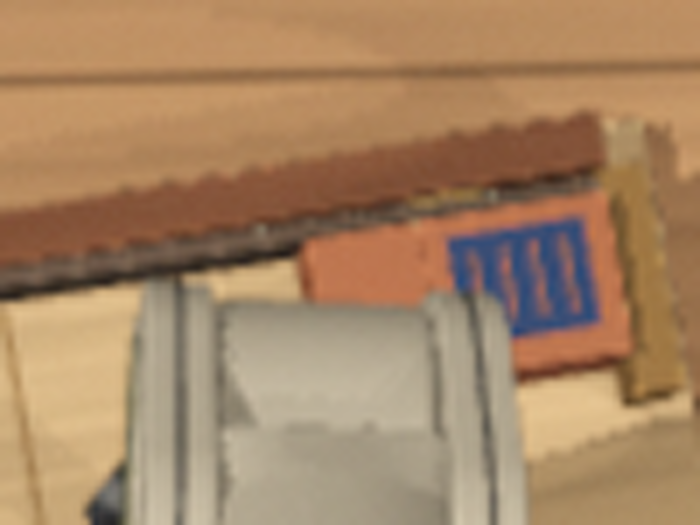

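The block is flush along the plate at (305–595, 195–245) and home at the stop at (612,250). Now I lift the stick and carry it to clear table around (0.42, 0.24).

```bash
python3 -m crank '[[[-4,3,20],0,1],[[-8,6,45],0,1],[[-12,15,65],0,1],[[-16,40,65],0.1,1],[[-20,68,65],0.2,1],[[-24,96,65],0.3,1],[[-28,124,65],0.4,1],[[-32,152,65],0.5,1],[[-36,180,65],0.6,1],[[-40,206,65],0.7,1],[[-43,230,65],0.8,1],[[-45,248,65],0.9,1],[[-45,260,65],0.93,1],[[-45,266,65],0.93,1],[[-45,266,65],0.93,1],[[-45,266,65],0.93,1]]'; python3 - <<'E'
from h import *
st();im=grab('top');np.savez('pics/top14.npz',**im);save(im,'top14')
E
```

```text
time: 20.98
ee_pos: [0.4219, 0.2382, 0.0902]
eef_rot: [-0.0, -0.143, 0.99, -0.0]
ft_force: [-0.7, 0.2, -0.8]
width: 0.018
20.98 pos [421.9 238.2  90.2] stickyaw 0.287 F [-0.66  0.18 -0.79] M [ 0.02  0.03 -0.  ] w 0.018
```

View pics/top14.png

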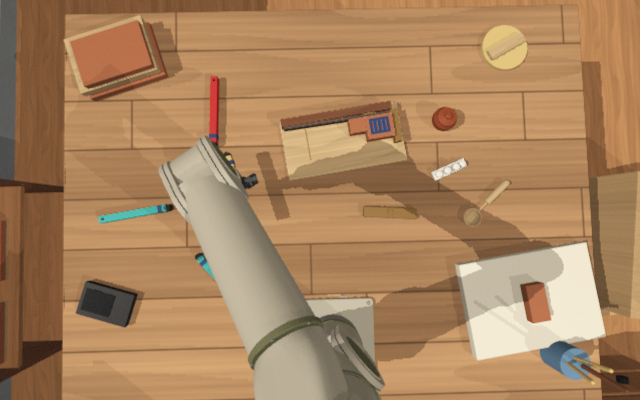

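```bash
python3 -m crank '[[[0,-10,-25],0,1],[[0,-20,-50],0,1],[[0,-25,-70],0,1],[[0,-25,-78],0,1],[[0,-25,-81],0,1],[[0,-25,-82],0,1],[[0,-25,-82],0,1],[[0,-25,-82],0,1]]'; python3 -c "
from h import *
st()"
```

```text
time: 21.7
ee_pos: [0.4224, 0.2149, 0.0095]
eef_rot: [0.001, -0.145, 0.989, 0.001]
ft_force: [-0.8, 0.2, -0.1]
width: 0.0178
21.7 pos [422.4 214.9   9.5] stickyaw 0.2903 F [-0.79  0.21 -0.14] M [ 0.01  0.04 -0.01] w 0.0178
```

```bash
python3 -m crank '[[[0,0,-0.7],0,1],[[0,0,-1.4],0,1],[[0,0,-1.4],0,1]]'|grep -E "pos|force"; python3 -c "
from h import *
st()"
```

```text
ee_pos: [0.4221, 0.2147, 0.0077]
ft_force: [-1.1, -0.4, 5.3]
21.95 pos [422.1 214.7   7.7] stickyaw 0.2904 F [-1.06 -0.42  5.25] M [-0.15  0.25  0.04] w 0.0176
```

The stick is on the table (Fz +5 N). I'll open the jaws slowly and rise.

```bash
python3 -m crank '[[[0,0,0.5],0,0.5],[[0,0,0.5],0,0.3],[[0,0,0.5],0,0.1],[[0,0,0.5],0,-0.1],[[0,0,0.5],0,-0.3],[[0,0,0.5],0,-0.3],[[0,0,10],0,-0.3],[[0,0,35],0,-0.3],[[0,0,70],0,-0.3],[[0,0,110],0,-0.3],[[-30,20,140],0,-0.3],[[-60,50,160],0,-0.3],[[-90,85,170],0,-0.3],[[-110,115,170],0,-0.3],[[-130,150,170],0,-0.3],[[-140,180,170],0,-0.3],[[-140,200,170],0,-0.3],[[-140,200,170],0,-0.3],[[-140,200,170],0,-0.3]]'; python3 - <<'E'
from h import *
st();im=grab('top');np.savez('pics/top15.npz',**im);save(im,'top15');save(im,'c15',(275,90,415,185),5.5);im=grab('side');save(im,'side15')
E
```

```text
time: 23.53
ee_pos: [0.2812, 0.4146, 0.1772]
eef_rot: [-0.0, -0.145, 0.989, -0.0]
ft_force: [0.5, -1.0, 0.7]
width: 0.0555
23.53 pos [281.2 414.6 177.2] stickyaw 0.2918 F [ 0.49 -1.01  0.66] M [-0.08 -0.03 -0.01] w 0.0555
```

View pics/top15.png

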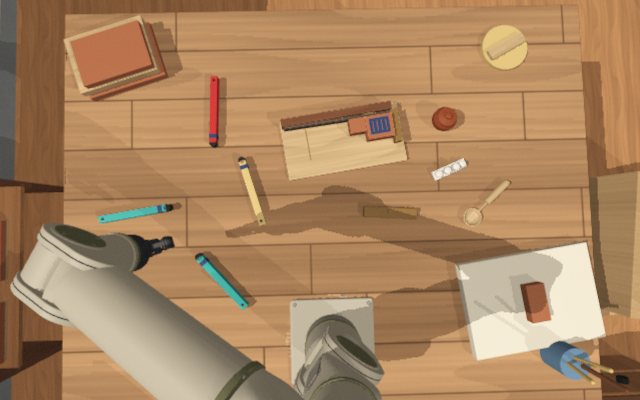

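View pics/c15.png

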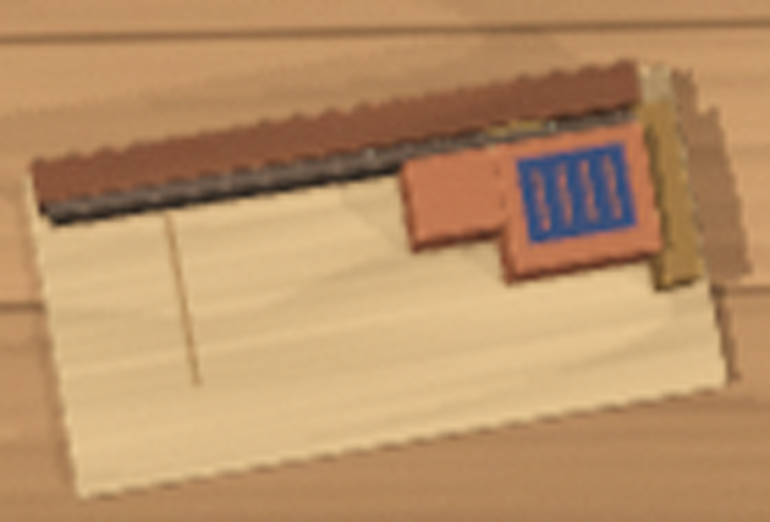

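View pics/side15.png

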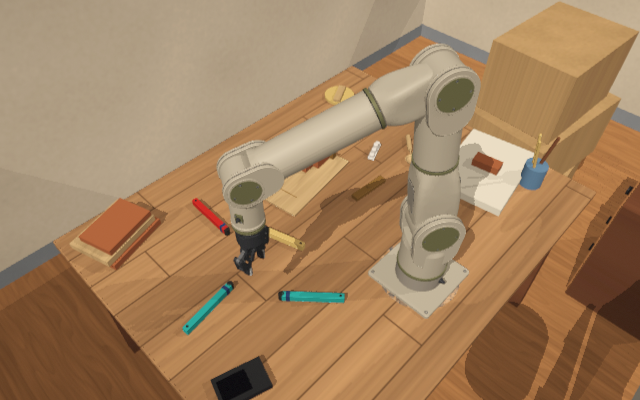

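The stick lies flat at (251,190), off the board. The block is at (380,125), flush with the plate and stop, and the bystanders look unmoved. Handing in.

```bash
python3 -c "
from bench import ctrl
print(ctrl.hand_in())"
```

```text
the job is handed in; nothing more can be done
None
```

I finished the task and handed it in after about 24 s of robot time; no verdict is reported. I gripped the boxwood stick at its balance point and set the nose in the step. I slid the block diagonally onto the grit plate, fed it at about 18 mm/s (slower near the end) until the stop halted it, then laid the stick flat on the table.

**Forces:**
- **On the plate:** mostly an estimated 5 to 7.5 N while feeding, and about 9 N when the block first touched the plate and as the feed began. That is above the 6 N asked for but below the 16 N limit.
- **On the stop:** the last press had about 10.7 N on the wrist along y, part of it friction. That puts the stop itself at roughly 4 to 5 N, against its 20 N limit.
- **How they were read:** only at the end of each move, so I could have missed a brief peak in between.

**Last checks:** The final pictures show the block along the plate and meeting the stop, and the stick flat and clear of the board. The arm was clear of everything and nothing else looked moved. The camera resolves only 2 to 3 mm, so contact with the stop rests mainly on the force rise and the stalled motion. I didn't measure the block's final squareness to the plate.

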